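Reset the tripped breaker of the etching supply

TASK

The breaker of the electrolytic etching supply, the small sloping grey console on the worktop, has tripped: its red button stands popped out at the bottom of the square well. Switch the output off first by pressing the near half of the black rocker (the end with the white line), then reach into the well with the fingertips and push the red button in until it snaps home and stays in, then switch the output on again by pressing the far half of the rocker (the end with the green line). Only press with the fingers: leave the supply standing where it is, pick nothing up, and leave the bottles, dish and specimen tray beside it undisturbed.

Things in the scene. Friction and masses are not known exactly. Their poses are not given: they have to be found in the camera images.
- supply: the etching supply, a loose 3 kg bench console, 176 mm deep (x), 222 wide (y). Origin: centre of its underside; x from its front (robot side) to its back, y left, z up. The grey top panel slopes up to the back by 0.21 rad, from 62 mm high in front to 98 behind. On its front part: well with breaker at the left, rocker at the right; behind them a meter, a knob (14 mm high) and terminals (19 mm)
- well_mouth (a point): centre of the mouth of the square well, level with its raised black rim (3 mm above the panel). Well 46 x 46 mm, straight walls square to the panel, 31 mm deep from rim to floor. Its z axis points out along the well, leaning 0.21 rad towards the robot; x up the slope; y to the left
- breaker_top (a point): centre of the flat top of the red breaker button (20 mm in diameter) in the middle of the well; moves with the button. Popped out it lies 17 mm below the well's rim, pushed home 25 mm. Axes as at the well mouth: z out of the well, along the button's travel
- breaker (a joint): travel of the breaker button in m: 0 popped out (tripped), 0.008 pushed home. It resists with about 4 N, snaps over centre at 0.004 and then stays in by itself
- rocker_near (a point): pressing point on the rocker's near half (white line, OFF): fixed to the case, 18 mm from the rocker's axis towards the robot, 6.5 mm above the panel, where this half's surface lies when fully down; when up, it stands about 5.5 mm higher there. Rocker 52 mm long (up the slope), 30 mm wide. Axes as at the well mouth: z out of the panel
- rocker_far (a point): pressing point of the rocker's far half (green line, ON): the same, 18 mm up the slope from the rocker's axis
- rocker (a joint): angle of the rocker in rad: 0 on (far half down), 0.30 off (near half down). It resists with about 3 to 4 N at the pressing points, snaps over at 0.15 and stays on either side
- etch_bottle: etchant bottle with a dark red cap, 52 mm in diameter, 120 mm high, loose, left of the supply; origin at the centre of its underside. Leave it alone
- etch_bottle_b: etchant bottle with a dark blue cap, 52 mm in diameter, 120 mm high, loose, left of the supply; origin at the centre of its underside. Leave it alone
- petri_dish: clear flat dish, 92 mm in diameter, 16 mm high, loose, left of the supply; origin at the centre of its underside. Leave it alone
- mount_tray: small wooden tray 64 x 140 x 30 mm, its length (own y) about along the supply's side, loose, right of the supply, holding three loose resin mounts; origin at the centre of its underside. Leave it alone
- mount_0: green resin mount, 27 mm in diameter, 21 mm high, in the tray; origin at the centre of its underside
- mount_6: beige resin mount, 28 mm in diameter, 19 mm high, in the tray; origin at the centre of its underside
- mount_3: blue resin mount, 27 mm in diameter, 16 mm high, in the tray; origin at the centre of its underside
- wash_bottle: white wash bottle, 65 x 75 mm, 129 mm high, loose, behind the tray; origin at the centre of its underside. Leave it alone

How it is judged:
By the outcome, as a careful person would: the job done as asked, in the order asked, and still so for the second after the job is handed in, with the robot touching nothing.
It also fails if it takes over 40 s, if anything falls off the work surface, if the arm or the gripper's body presses on something with over 40 N, if the wrist force passes 120 N, or if a joint passes its speed limit or range.

ROBOT

A 7-joint arm with a two-finger parallel gripper is mounted at the origin on a cart in front of the work surface, level with it; the furniture and walls round the work are solid. World frame = base frame: x ahead of the robot, y to its left, z up, the work surface at z = 0. Lengths are in m, angles in rad, forces in N, time in s.
With the tool pointing down it reaches from about 0.4 to 0.85 m from the base axis. Payload 10.4 kg.
Tool frame: the origin (TCP) lies on the centre line of the jaws, within the pads' length; the fingertips stand 14 mm ahead of it and the grasp point (between the pads) lies 5 mm behind it (tip_reach is the z of the fingertips in the tool frame, in m); z points along the fingers, x is the direction in which the jaws open and shut, and the axes are right-handed (so a half turn about z gives the same grasp; the last joint's range is limited). The gripper opens to 87 mm and grips with 3 to 60 N. Pads are 19 mm wide; open, the fingers measure 117 mm over their backs; the gripper's body (75 mm by 190 mm) begins 51 mm behind the grasp point.
Start: joints at [1.088, 0.332, -0.065, 1.46, 0.022, 1.35, -0.088], TCP at [0.277, -0.56, 0.237] pointing down, gripper open.
Joint ranges: [-2.6, 2.6], [-0.5, 2.12], [-1.47, 1.34], [0.16, 2.42], [-1.27, 4.41], [0.06, 2.06], [-2.6, 2.6]. Speed limits (rad/s): [2.22, 2.22, 2.79, 2.79, 3.14, 3.14, 3.14].

INTERFACE

Orientations are given as a unit quaternion [x, y, z, w].
In Python, from bench import * gives the robot as it stands.
- The arm moves only by the tool carry_out, never from a script. Its argument "rows" is a list of rows, each a list of 5 numbers: the closure, from -1 (fully open) to 1 (shut), so that 0 is half open, then the shift along the tool's x, y, z in units of 30 mm (1.0 is 30 mm), then the turn about the tool's z in units of 5 degrees (1.0 is 5 degrees). In form: [[jaw, x, y, z, turn], ...]. A call has 1 to 20 rows; each row shifts and turns the pose as measured when the row begins, along the tool's axes as they then stand; what a row does not reach is not made up. A row lasts 1/12 s, in which the tool goes at most 41.7 mm and 7.16 degrees, less where a joint would pass 70% of its speed; a pose out of reach is approached as far as the arm can. A call is refused whole if a number of a shift passes 1 or a number of a turn 1, either way. A call with a gripper value outside its range is refused whole. The fingers move at their own pace and stop on an object; "force" is the grip in N (left out, the last holds). Time passes only in rows, so rows that do not move let the fingers close. It gives the time, the measured TCP pose, the force and the opening at its end, in the units of the state.
- read_state(): the state, without advancing time (a new reading comes with each control period).
- camera(name): name is "scene" or "top"; returns the picture (384x512x3 uint8, blue, green, red); there is no depth.
- camera_info(name): a dict with "fx", "fy", "cx", "cy" (pixels), "extrinsics" (4x4, takes a point from camera to world coordinates). Camera axes: x right, y down, z forward; pixel columns grow to the right and rows downward; lengths in m; the calibration is good to about 2 mm. A picture is of the moment at which its call begins. camera_info takes no time and is no camera call.
- close_job(): hands the job in, once; it reports no verdict.
Trained networks look in the newest picture that a camera, given by its name, has taken for a name from the list of things; names that differ only in an ending like _2 or _b are one class to them, and where a whole thing is asked for, a point or a joint stands for the part that bears it (a point fixed in the world has none). Each returns a list of dicts, best first, with "conf" (0 to 1); they miss things now and then, are a little off and sometimes report something else, mostly with a low value. They report only what shows in the picture. A call takes as long as a camera call.
- recognise(query, camera): "box" ([centre column, centre row, width, height] in pixels, round what is visible of it).
- silhouettes(query, camera): "mask" (384x512 bool, what is visible of it) and "box" ([centre column, centre row, width, height] in pixels, round what is visible of it).
- pinpoint(query, camera): "xy" ([column, row] in pixels: a listed point, or the origin of a listed thing).
The state is a dict: "time": time; "joint_positions": joint angles; "joint_vel": joint speeds; "joint_torque": joint torques, N m; "ee_pos": TCP position; "eef_rot": TCP orientation; "ft_force": force on the tool from outside, world axes, zero at the start; "torque": the same for the moment, N m; "width": finger opening in m.
Only numpy, scipy, OpenCV 4.12 (cv2) and the standard library are available. Lean on these libraries where they do the work, as an engineer would, in place of code of your own. Each camera call takes 0.05 s, during which the arm holds its last target. There are 200 camera calls.

## Working session

There is one attempt and no reset: what is moved stays moved. The work goes in short steps, Python scripts to look and compute and a tool call to move; the robot and the scene stay as the last step left them, time stands still between calls to the robot, and variables do not carry over. Pictures are saved under pics/ and viewed, about 8 in all and at most 12, crops included, and the job is handed in when it is done.

Besides the shell and the picture viewer there is one more tool, called as name(argument=value, ...) on one line, values as JSON. carry_out: Moves the arm, as the interface text tells. Its arguments: {"type":"object","properties":{"rows":{"type":"array","items":{"type":"array","items":{"type":"number"}}},"force":{"type":"number"}},"required":["rows"]}

```bash
ls; mkdir -p pics
cat > h.py <<'E'
from bench import *
import numpy as np, cv2
from scipy.spatial.transform import Rotation as R
def ray(cam,uv):
    i=camera_info(cam);T=np.array(i["extrinsics"])
    d=np.array([(uv[0]-i["cx"])/i["fx"],(uv[1]-i["cy"])/i["fy"],1.])
    return T[:3,3],T[:3,:3]@d
def proj(cam,p):
    i=camera_info(cam);T=np.linalg.inv(np.array(i["extrinsics"]))
    q=T[:3,:3]@np.array(p)+T[:3,3]
    return np.array([i["fx"]*q[0]/q[2]+i["cx"],i["fy"]*q[1]/q[2]+i["cy"]])
def tri(a,b):
    A=[];y=[]
    o1,d1=ray(*a);o2,d2=ray(*b)
    s=np.linalg.lstsq(np.c_[d1,-d2],o2-o1,rcond=None)[0]
    p,q=o1+s[0]*d1,o2+s[1]*d2
    return (p+q)/2,np.linalg.norm(p-q)
E
python3 - <<'E'
from h import *
s=read_state();print({k:np.round(v,3).tolist() for k,v in s.items()})
a=camera("scene");b=camera("top")
cv2.imwrite("pics/a.png",np.hstack([a,b])[:, :] if 0 else cv2.resize(np.vstack([a,b]),None,fx=.78,fy=.78))
cv2.imwrite("pics/s0.png",a);cv2.imwrite("pics/t0.png",b)
for c in("scene","top"):print(c,np.round(camera_info(c)["extrinsics"],3).tolist(),camera_info(c)["fx"])
for n in["well_mouth","breaker_top","rocker_near","rocker_far","supply"]:
    u={c:pinpoint(n,c) for c in("scene","top")}
    print(n,{c:[(np.round(x["xy"],1).tolist(),round(x["conf"],2)) for x in v[:2]] for c,v in u.items()})
    if all(u.values()):print(tri(("scene",u["scene"][0]["xy"]),("top",u["top"][0]["xy"])))
E
```

```text
pics
{'time': 0.0, 'joint_positions': [1.088, 0.333, -0.065, 1.461, 0.022, 1.35, -0.088], 'joint_vel': [-0.0, -0.0, 0.001, 0.001, 0.001, -0.001, 0.002], 'joint_torque': [-0.001, -62.325, 0.024, -38.99, -0.062, 0.04, 0.0], 'ee_pos': [0.277, -0.56, 0.236], 'eef_rot': [0.85, -0.527, -0.001, -0.0], 'ft_force': [0.156, 0.943, 0.248], 'torque': [0.025, 0.074, 0.076], 'width': 0.087}
scene [[-0.626, -0.32, 0.711, -0.255], [-0.78, 0.285, -0.558, 0.627], [-0.024, -0.904, -0.428, 0.559], [0.0, 0.0, 0.0, 1.0]] 424.1404295078967
top [[-0.022, -0.981, 0.193, 0.322], [-1.0, 0.025, 0.011, 0.011], [-0.015, -0.192, -0.981, 1.072], [0.0, 0.0, 0.0, 1.0]] 363.25118790757665
well_mouth {'scene': [([246.9, 219.4], 0.82), ([263.1, 200.3], 0.64)], 'top': [([288.9, 188.0], 0.24)]}
(array([ 0.59962463, -0.04673496, -0.0293349 ]), np.float64(0.1037356749165516))
breaker_top {'scene': [([262.8, 199.6], 0.74), ([244.9, 226.5], 0.5)], 'top': [([251.7, 195.4], 0.67), ([220.5, 216.0], 0.43)]}
(array([0.52065261, 0.02420815, 0.08767083]), np.float64(0.006506510657599665))
rocker_near {'scene': [([274.0, 206.9], 0.84)], 'top': [([257.8, 210.7], 0.8)]}
(array([0.48277935, 0.01210887, 0.07620946]), np.float64(0.003662284596677232))
rocker_far {'scene': [([264.5, 200.0], 0.85)], 'top': [([253.7, 196.6], 0.89), ([255.2, 209.6], 0.29)]}
(array([0.51816583, 0.01946562, 0.08575366]), np.float64(0.0046272429427197306))
supply {'scene': [([250.0, 240.6], 0.66)], 'top': [([232.7, 204.9], 0.76)]}
(array([ 0.51016124,  0.08141351, -0.0066597 ]), np.float64(0.01232025602119152))
```

Run:
```python
from h import *
a=cv2.imread("pics/s0.png");b=cv2.imread("pics/t0.png")
ca=cv2.resize(a[120:320,130:390],None,fx=3,fy=3,interpolation=cv2.INTER_CUBIC);cb=cv2.resize(b[120:300,130:390],None,fx=3,fy=3,interpolation=cv2.INTER_CUBIC)
cv2.imwrite("pics/s1.png",ca);cv2.imwrite("pics/t1.png",cb)
```

```text
(no output)
```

View pics/s1.png

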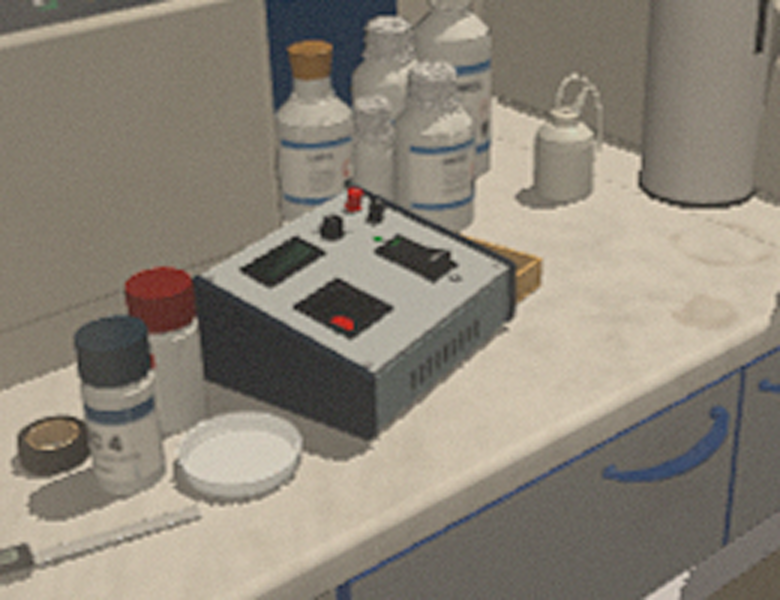

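View pics/t1.png

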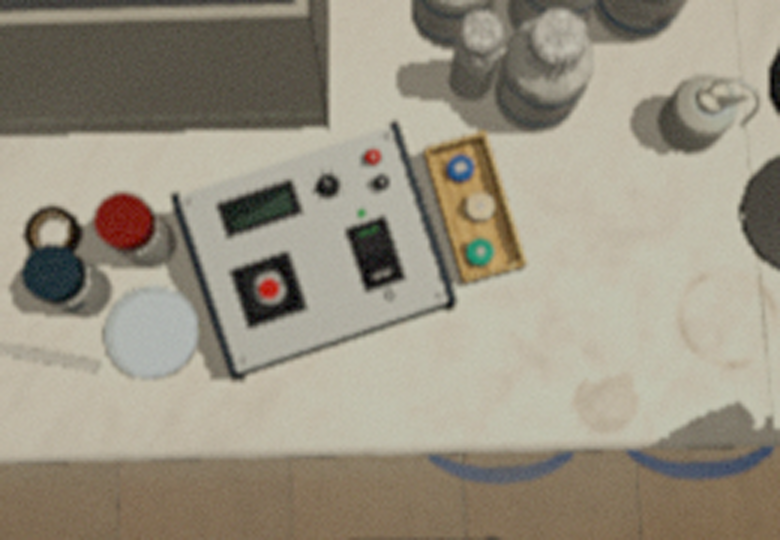

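The scene crop shows the well centre at about (244,222) and the rocker at (268,206). In the top crop the well is at (219,217) and the rocker at (255,205). The supply is yawed, with the red bottle up-left, the dish at left and the tray at right. Next I'll fit its pose.

```bash
cat >> h.py <<'E'
def world(P,l):  # supply local -> world
    c,s=np.cos(P[2]),np.sin(P[2]); return np.array([P[0]+c*l[0]-s*l[1],P[1]+s*l[0]+c*l[1],l[2]])
def panel(u,v,h=0): # local: u=along local x, height h normal to the panel
    return np.array([u-h*np.sin(.21),v,.062+(u+.088)*np.tan(.21)*.036/.0375+h*np.cos(.21)])
E
python3 - <<'E'
from h import *
from scipy.optimize import least_squares
S=lambda x,y:(130+x/3,120+y/3)
fl,fr,bl,br=(-.088,.111),(-.088,-.111),(.088,.111),(.088,-.111)
corn=[("top",fl,S(237,376)),("top",fr,S(450,304)),("top",bl,S(176,197)),("top",br,S(396,125)),("scene",fl,S(373,374)),("scene",bl,S(197,277)),("scene",br,S(350,183)),("scene",fr,S(513,263))]
feat=[("top",0,S(268,290)),("scene",0,S(343,307)),("top",1,S(375,253)),("scene",1,S(416,257))]
H=[.003,.006]
def res(p):
    r=[proj(c,world(p,panel(*l)))-uv for c,l,uv in corn]
    r+=[proj(c,world(p,panel(p[3+2*k],p[4+2*k],H[k])))-uv for c,k,uv in feat]
    return np.concatenate(r)
f=least_squares(res,[.5,.05,.3,-.04,.05,-.03,-.05],loss="soft_l1")
print(np.round(f.x,4));print(np.round(res(f.x).reshape(-1,2),1).tolist())
p=f.x;np.save("p.npy",p)
for n,l in dict(well=panel(p[3],p[4],.003),btn=panel(p[3],p[4],-.014),near=panel(p[5]-.018*np.cos(.21),p[6],.0065),far=panel(p[5]+.018*np.cos(.21),p[6],.0065)).items():
    w=world(p,l);print(n,np.round(w,4),[np.round(proj(c,w),1).tolist() for c in("scene","top")])
b=cv2.imread("pics/t0.png");a=cv2.imread("pics/s0.png");o=[]
for c,im,(y0,x0) in(("scene",a,(160,190)),("top",b,(150,180))):
    z=cv2.resize(im[y0:y0+125,x0:x0+110],None,fx=3.6,fy=3.6,interpolation=cv2.INTER_CUBIC)
    def poly(L,col):
        q=[((proj(c,world(p,l))-(x0,y0)+.5)*3.6).astype(int) for l in L];cv2.polylines(z,[np.array(q)],True,col,1)
    poly([panel(*l) for l in(fl,fr,br,bl)],(0,255,255))
    poly([panel(p[3]+i*.0225,p[4]+j*.023,.003) for i,j in((1,1),(1,-1),(-1,-1),(-1,1))],(0,255,0))
    poly([panel(p[5]+i*.0254,p[6]+j*.015,.005) for i,j in((1,1),(1,-1),(-1,-1),(-1,1))],(255,0,255))
    o.append(z)
cv2.imwrite("pics/o1.png",np.hstack(o))
E
```

```text
[ 0.5046  0.0724  0.3096 -0.0213  0.0556 -0.0217 -0.0486]
[[-1.1, 1.2], [3.4, -0.9], [-1.9, -0.7], [0.7, -2.2], [0.2, 1.5], [-2.6, 0.4], [0.6, -0.0], [2.1, -0.4], [-0.4, 0.1], [0.3, -0.5], [-0.4, 0.4], [0.2, -1.7]]
well [0.4668 0.1186 0.0786] [[244.6, 221.8], [218.9, 216.8]]
btn [0.4701 0.1197 0.0619] [[243.7, 227.6], [219.2, 216.4]]
near [0.4807 0.0137 0.0783] [[274.7, 206.7], [256.7, 210.9]]
far [0.5143 0.0245 0.0855] [[263.0, 201.0], [252.6, 198.6]]
```

View pics/o1.png

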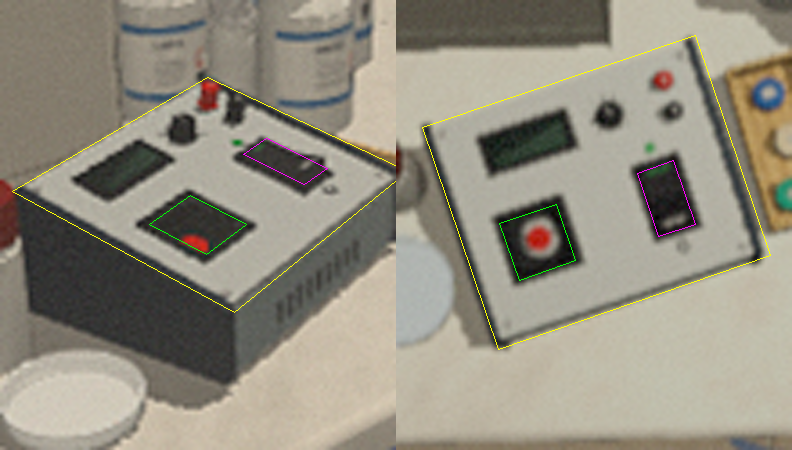

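The well outline sits right in both views. The rocker in the scene view is off by a pixel or two, which is tolerable. I'll move to a hover over the near half of the rocker with the fingers shut.

carry_out(rows=[[1,0,0,0,0.87],[1,0,0,0,0.87],[1,-0.9,-0.68,0,0],[1,-0.9,-0.68,0,0],[1,-0.9,-0.68,0,0],[1,-0.9,-0.68,0,0],[1,-0.9,-0.68,0,0],[1,-0.9,-0.68,0,0],[1,-0.9,-0.68,0,0],[1,-0.9,-0.68,0,0],[1,-0.9,-0.68,0,0],[1,-0.9,-0.68,0,0],[1,-0.9,-0.68,0,0],[1,-0.9,-0.68,0,0],[1,-0.9,-0.68,0,0],[1,-0.9,-0.68,0,0],[1,-0.9,-0.68,0,0],[1,0,0,0,0]], force=20)

```text
time: 2.1
ee_pos: [0.4552, -0.0623, 0.2361]
eef_rot: [0.803, -0.596, 0.003, 0.001]
ft_force: [-0.3, 0.7, -0.1]
width: 0.0009
```

```bash
cat >> h.py <<'E'
def go(t):
    s=read_state();r=R.from_quat(s["eef_rot"]);M=r.as_matrix()
    print("t",round(s["time"],2),"tcp",np.round(s["ee_pos"],4),"F",np.round(s["ft_force"],1),"w",round(float(s["width"]),4),"xyaw deg",np.round(np.degrees(np.arctan2(M[1,0],M[0,0])),2),"tool z",np.round(M[:,2],3))
    print("to go, units",np.round(M.T@(np.array(t)-s["ee_pos"])/.03,3))
E
python3 -c "
from h import *
go([.4767,.0115,.14])"
```

```text
t 2.1 tcp [ 0.4552 -0.0623  0.2361] F [-0.3  0.7 -0.1] w 0.0009 xyaw deg -73.14 tool z [ 0.004 -0.006 -1.   ]
to go, units [-2.169 -1.393  3.188]
```

carry_out(rows=[[1,-0.55,-0.35,0.5,0],[1,-0.55,-0.35,0.5,0],[1,-0.55,-0.35,0.5,0],[1,-0.52,-0.35,0.5,0],[1,0,0,0.5,0],[1,0,0,0.5,0],[1,0,0,0,0]])

```text
time: 2.68
ee_pos: [0.4796, 0.0173, 0.1446]
eef_rot: [0.805, -0.594, 0.006, -0.0]
ft_force: [-0.5, 0.5, -0.4]
width: 0.0002
```

```bash
python3 -c "
from h import *
go([.4767,.0115,.12])
p=np.load('p.npy')
a=camera('scene');b=camera('top')
print([np.round(pinpoint(n,c)[0]['xy'],1).tolist() if pinpoint(n,c) else 0 for n in('rocker_near','rocker_far') for c in('scene','top')])
e=np.array(read_state()['ee_pos'])-[0,0,.014]
print([proj(c,e) for c in('scene','top')])
cv2.imwrite('pics/h1.png',np.hstack([cv2.resize(im[y:y+125,x:x+110],None,fx=3.6,fy=3.6,interpolation=cv2.INTER_CUBIC) for im,y,x in((a,130,190),(b,150,200))]))
"
```

```text
t 2.68 tcp [0.4796 0.0173 0.1446] F [-0.5  0.5 -0.4] w 0.0002 xyaw deg -72.83 tool z [ 0.01  -0.007 -1.   ]
to go, units [0.148 0.154 0.819]
[[276.3, 208.6], 0, [263.6, 200.4], 0]
[array([273.40498817, 186.87409262]), array([255.50169877, 207.32746234])]
```

View pics/h1.png

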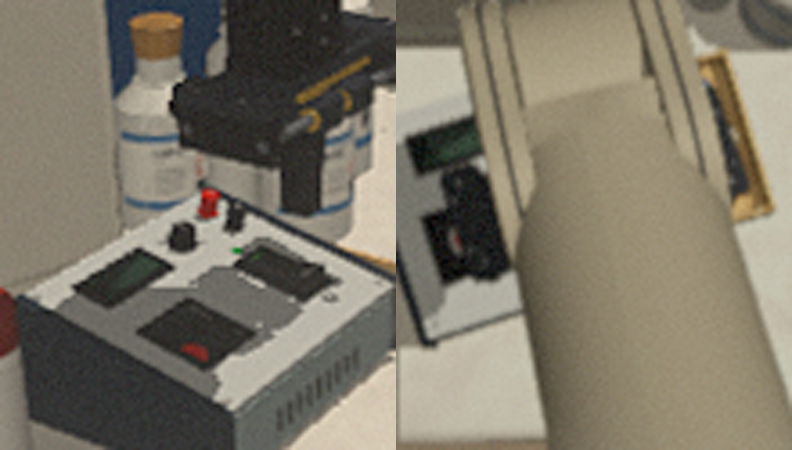

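The fingertip appears in the scene view at about (274,189), against (273,187) predicted, so it is over the near half. The breaker is still out. I'll go down gently.

carry_out(rows=[[1,0.14,0.13,0.3,0],[1,0.05,0.05,0.4,0],[1,0,0,0.35,0],[1,0,0,0.15,0],[1,0,0,0,0]])

```text
time: 3.5
ee_pos: [0.4785, 0.0073, 0.1099]
eef_rot: [0.804, -0.595, 0.01, -0.002]
ft_force: [-0.4, 0.1, -0.3]
width: 0.0006
```

```bash
python3 -c "
from h import *
go([.478,.011,.095])"
```

```text
t 3.5 tcp [0.4785 0.0073 0.1099] F [-0.4  0.1 -0.3] w 0.0006 xyaw deg -73.01 tool z [ 0.018 -0.009 -1.   ]
to go, units [-0.131 -0.012  0.493]
```

carry_out(rows=[[1,-0.1,0,0.15,0],[1,0,0,0.1,0],[1,0,0,0.1,0],[1,0,0,0.08,0]])

```text
time: 3.83
ee_pos: [0.478, 0.0104, 0.0963]
eef_rot: [0.804, -0.595, 0.01, -0.002]
ft_force: [-3.3, -1.2, 2.6]
width: 0.0003
```

carry_out(rows=[[1,0,0,0.08,0],[1,0,0,0.08,0]])

```text
time: 4.0
ee_pos: [0.4784, 0.0104, 0.0918]
eef_rot: [0.804, -0.595, 0.01, -0.002]
ft_force: [-12.7, -2.2, 33.0]
width: 0.0005
```

carry_out(rows=[[1,0,0,-0.15,0],[1,0,0,-0.5,0],[1,0,0,-0.8,0],[1,0,0,0,0]])

```text
time: 4.33
ee_pos: [0.4777, 0.0114, 0.1362]
eef_rot: [0.804, -0.594, 0.01, -0.002]
ft_force: [0.8, 0.1, 0.2]
width: 0.0006
```

```bash
python3 -c "
from h import *
go([.468,.119,.135])
a=camera('scene');b=camera('top')
a0=cv2.imread('pics/s0.png')
f=lambda im:cv2.resize(im[170:260,190:310],None,fx=3.3,fy=3.3,interpolation=cv2.INTER_CUBIC)
cv2.imwrite('pics/h2.png',np.hstack([f(a0),f(a)]))
"
```

```text
t 4.33 tcp [0.4777 0.0114 0.1362] F [0.8 0.1 0.2] w 0.0006 xyaw deg -72.94 tool z [ 0.018 -0.009 -1.   ]
to go, units [-3.523 -0.743  0.005]
```

View pics/h2.png

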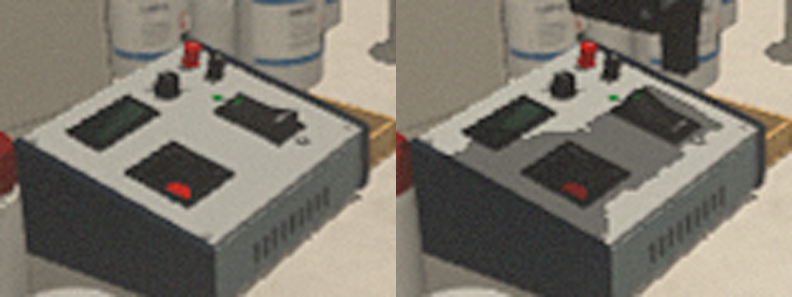

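The rocker has flipped: near half down, far half raised. The console outline is unchanged. Now over the well.

carry_out(rows=[[1,-0.6,-0.13,0,0],[1,-0.6,-0.13,0,0],[1,-0.6,-0.13,0,0],[1,-0.6,-0.13,0,0],[1,-0.6,-0.13,0,0],[1,-0.45,-0.08,0,0],[1,0,0,0.4,0],[1,0,0,0,0]])

```text
time: 5.1
ee_pos: [0.4644, 0.1193, 0.1139]
eef_rot: [0.803, -0.596, 0.006, 0.001]
ft_force: [-0.5, -0.3, -0.9]
width: 0.0003
```

```bash
python3 -c "
from h import *
go([.469,.1193,.105])
a=camera('scene');b=camera('top');p=np.load('p.npy')
e=np.array(read_state()['ee_pos'])
for cam,im,y,x in(('scene',a,150,190),('top',b,150,170)):
    z=cv2.resize(im[y:y+125,x:x+110],None,fx=3.6,fy=3.6,interpolation=cv2.INTER_CUBIC)
    L=[world(p,panel(p[3]+i*.0225,p[4]+j*.023,.003)) for i,j in((1,1),(1,-1),(-1,-1),(-1,1))]
    cv2.polylines(z,[np.array([((proj(cam,q)-(x,y)+.5)*3.6).astype(int) for q in L])],True,(0,255,0),1)
    M=R.from_quat(read_state()['eef_rot']).as_matrix()
    T=[e+M@[i*.015,j*.0095,.014] for i,j in((1,1),(1,-1),(-1,-1),(-1,1))]
    cv2.polylines(z,[np.array([((proj(cam,q)-(x,y)+.5)*3.6).astype(int) for q in T])],True,(0,0,255),1)
    globals()[cam]=z
cv2.imwrite('pics/h3.png',np.hstack([scene,top]))
"
```

```text
t 5.1 tcp [0.4644 0.1193 0.1139] F [-0.5 -0.3 -0.9] w 0.0003 xyaw deg -73.14 tool z [ 0.009 -0.009 -1.   ]
to go, units [ 0.041 -0.146  0.298]
```

View pics/h3.png

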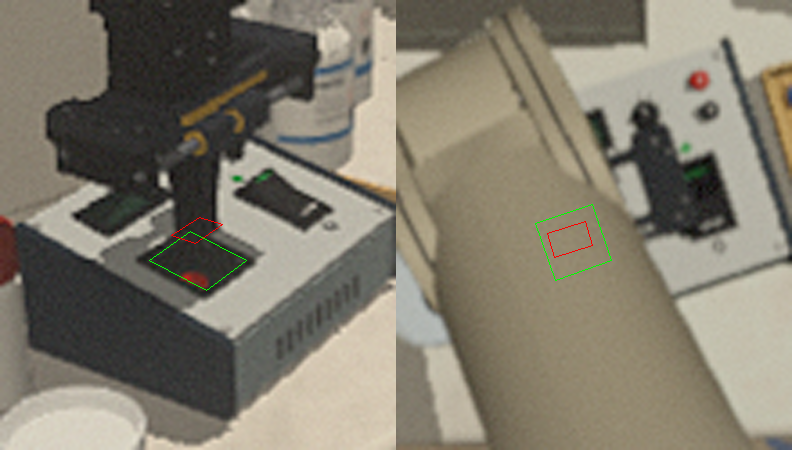

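The shut fingertips (drawn in red at the TCP pose) match the image and sit over the well mouth (green), with about 8 mm margin each way. I'll correct 4 mm up the slope and descend.

carry_out(rows=[[1,0.04,-0.14,0.1,0],[1,0,0,0.2,0],[1,0,0,0.2,0],[1,0,0,0.15,0],[1,0,0,0.1,0],[1,0,0,0,0]])

```text
time: 5.7
ee_pos: [0.4715, 0.1167, 0.0915]
eef_rot: [0.802, -0.598, 0.007, 0.0]
ft_force: [-0.3, -1.1, -0.3]
width: 0.0004
```

```bash
python3 -c "
from h import *
go([.469,.1193,.0775])"
```

```text
t 5.7 tcp [0.4715 0.1167 0.0915] F [-0.3 -1.1 -0.3] w 0.0004 xyaw deg -73.42 tool z [ 0.012 -0.009 -1.   ]
to go, units [-0.113  0.059  0.464]
```

carry_out(rows=[[1,-0.1,0.05,0.15,0],[1,0,0,0.15,0],[1,0,0,0.1,0],[1,0,0,0.07,0]])

```text
time: 6.03
ee_pos: [0.4695, 0.1192, 0.0764]
eef_rot: [0.802, -0.598, 0.008, -0.0]
ft_force: [0.1, 0.6, 3.8]
width: 0.0005
```

```bash
python3 -c "
from h import *
go([.469,.1193,.0695])"
```

```text
t 6.03 tcp [0.4695 0.1192 0.0764] F [0.1 0.6 3.8] w 0.0005 xyaw deg -73.43 tool z [ 0.013 -0.009 -1.   ]
to go, units [-0.009  0.017  0.231]
```

Contact came at the expected height with 3.8 N. I'll push on.

carry_out(rows=[[1,0,0,0.1,0],[1,0,0,0.1,0]])

```text
time: 6.2
ee_pos: [0.47, 0.1194, 0.0703]
eef_rot: [0.802, -0.598, 0.008, -0.001]
ft_force: [1.2, -0.7, -0.9]
width: 0.0004
```

carry_out(rows=[[1,0,0,0.05,0],[1,0,0,0.05,0]])

```text
time: 6.37
ee_pos: [0.4704, 0.1196, 0.0683]
eef_rot: [0.802, -0.598, 0.009, -0.0]
ft_force: [-14.8, -4.0, 38.2]
width: 0.0003
```

The button is at its stop. I'll lift straight out.

carry_out(rows=[[1,0,0,-0.2,0],[1,0,0,-0.4,0],[1,0,0,-0.6,0],[1,0,0,-0.8,0],[1,0,0,-0.4,0],[1,0,0,0,0]])

```text
time: 6.87
ee_pos: [0.4683, 0.1206, 0.1445]
eef_rot: [0.802, -0.597, 0.008, 0.0]
ft_force: [0.8, 0.6, 0.7]
width: 0.0005
```

```bash
python3 -c "
from h import *
go([.5155,.0225,.13])
a=camera('scene')
a0=cv2.imread('pics/s0.png')
f=lambda im:cv2.resize(im[170:260,190:310],None,fx=3.3,fy=3.3,interpolation=cv2.INTER_CUBIC)
cv2.imwrite('pics/h4.png',np.hstack([f(a0),f(a)]))
"
```

```text
t 6.87 tcp [0.4683 0.1206 0.1445] F [0.8 0.6 0.7] w 0.0005 xyaw deg -73.36 tool z [ 0.012 -0.009 -1.   ]
to go, units [ 3.575 -0.566  0.531]
```

View pics/h4.png

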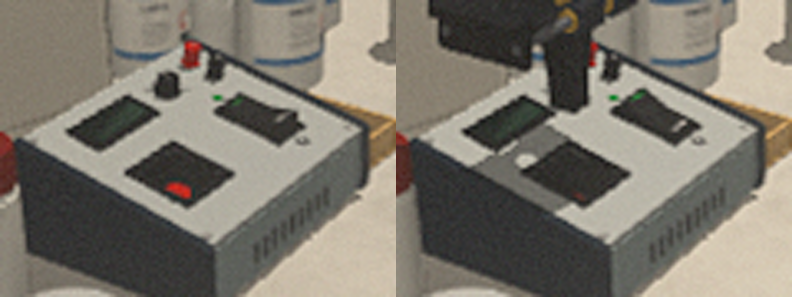

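The breaker is home: only a sliver of red at about crop (580,196). The console hasn't moved and the rocker is still off. Next is the far half.

carry_out(rows=[[1,0.6,-0.1,0,0],[1,0.6,-0.1,0,0],[1,0.6,-0.1,0,0],[1,0.6,-0.1,0,0],[1,0.6,-0.1,0,0],[1,0.5,-0.06,0,0],[1,0,0,0,0]])

```text
time: 7.5
ee_pos: [0.5132, 0.0209, 0.1393]
eef_rot: [0.803, -0.596, 0.005, 0.002]
ft_force: [0.5, -0.3, -0.8]
width: 0.0006
```

```bash
python3 -c "
from h import *
go([.5155,.0225,.112])"
```

```text
t 7.5 tcp [0.5132 0.0209 0.1393] F [ 0.5 -0.3 -0.8] w 0.0006 xyaw deg -73.17 tool z [ 0.006 -0.01  -1.   ]
to go, units [-0.039 -0.087  0.911]
```

carry_out(rows=[[1,-0.04,-0.08,0.3,0],[1,0,0,0.3,0],[1,0,0,0.2,0],[1,0,0,0.1,0],[1,0,0,0.08,0],[1,0,0,0.08,0]])

```text
time: 8.0
ee_pos: [0.5141, 0.026, 0.1022]
eef_rot: [0.804, -0.595, 0.004, 0.002]
ft_force: [-0.3, -0.7, -0.6]
width: 0.0
```

carry_out(rows=[[1,0,0,0.07,0],[1,0,0,0.06,0]])

```text
time: 8.17
ee_pos: [0.5144, 0.0264, 0.0996]
eef_rot: [0.804, -0.594, 0.005, 0.003]
ft_force: [-13.4, -2.9, 33.7]
width: 0.0005
```

Bottomed at 34 N. I'll lift, retreat and check.

carry_out(rows=[[1,0,0,-0.2,0],[1,0,0,-0.6,0],[1,0,0,-0.9,0],[1,0,0,-0.9,0],[1,0,0,-0.9,0],[1,0.8,0.5,0,0],[1,0.9,0.6,0,0],[1,0.9,0.6,0,0],[1,0.9,0.6,0,0],[1,0.9,0.6,0,0],[1,0.9,0.6,0,0],[1,0.9,0.6,0,0],[1,0.9,0.6,0,0],[1,0.9,0.6,0,0],[1,0.9,0.6,0,0],[1,0.9,0.6,0,0],[1,0,0,0,0]])

```text
time: 9.58
ee_pos: [0.4073, -0.3194, 0.213]
eef_rot: [0.808, -0.589, 0.004, 0.004]
ft_force: [-0.3, -0.1, 0.4]
width: 0.0003
```

```bash
python3 -c "
from h import *
go([.3,-.4,.24])
a=camera('scene');b=camera('top')
f=lambda im,y,x:cv2.resize(im[y:y+85,x:x+120],None,fx=3.3,fy=3.3,interpolation=cv2.INTER_CUBIC)
a0=cv2.imread('pics/s0.png');b0=cv2.imread('pics/t0.png')
cv2.imwrite('pics/h5.png',np.vstack([np.hstack([f(a0,175,190),f(a,175,190)]),np.hstack([f(b0,160,185),f(b,160,185)])]))
"
```

```text
t 9.58 tcp [ 0.4073 -0.3194  0.213 ] F [-0.3 -0.1  0.4] w 0.0003 xyaw deg -72.15 tool z [ 0.001 -0.01  -1.   ]
to go, units [ 1.471  4.231 -0.876]
```

View pics/h5.png

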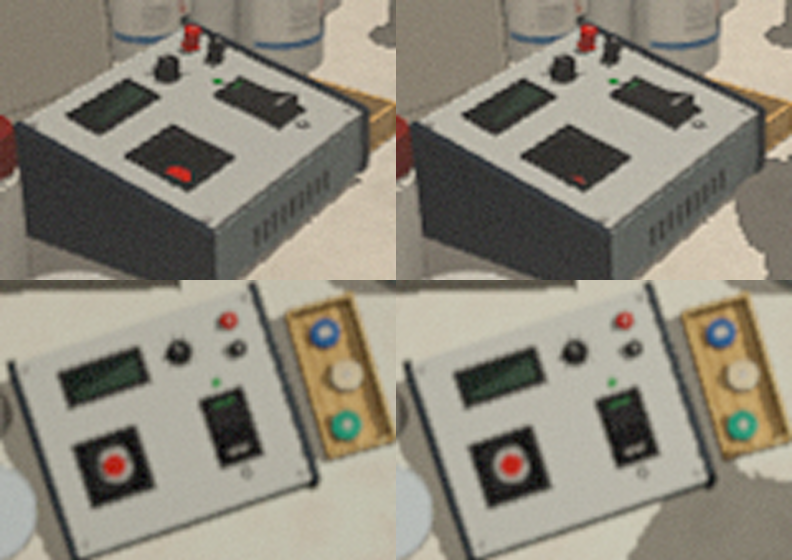

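The rocker is back in its starting "on" shape. The button sits deep in the well (a sliver at about (578,180) in the scene view), and the console and tray are unmoved in the top view. Handing in.

```bash
python3 -c "
from h import *
print(close_job())"
```

```text
the job is handed in; nothing more can be done
None
```

The job is done and handed in at about 9.7 s of the 40 s allowed. With the fingers shut I pressed the rocker's near half (off), pushed the red button home in the well, then pressed the far half (on).

- **Button:** the force rose to about 4 N, fell to zero as it snapped over, and reached 38 N at the stop. In the last scene picture only a sliver of red shows in the well, so it stayed in.
- **Rocker:** pictures after each press showed the near half down, then the rocker back in its original "on" position. Each press bottomed out at 33–34 N of vertical force at the wrist.
- **Surroundings:** the last pictures show the console and tray where they started, with the arm retreated and touching nothing. I did not compare the dish, the two etchant bottles or the wash bottle in full at the end. The arm did not go near them.

Two things disagreed along the way. The network's first guess for the well mouth was wrong, so I used a fit to the images instead. That fit was up to 3.4 px off at the console's corners and 1.7 px off at the rocker, which was accurate enough for pressing.

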